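# Unlock the snack tub with the right toy key

## Robot

A 6-joint arm with a two-finger parallel gripper is mounted at the origin on the work surface. World frame = base frame: x ahead of the robot, y to its left, z up, the work surface at z = 0. Lengths are in m, angles in rad, forces in N, time in s.
With the tool pointing down it reaches from about 0.35 to 0.875 m from the base axis. Payload 4.2 kg.
Tool frame: the origin (TCP) lies midway between the tips of the shut fingers; the grasp point (between the pads) lies 19 mm behind it; z points along the fingers, y is the direction in which the jaws open and shut (so a half turn about z gives the same grasp; the last joint's range is limited). The gripper opens to 87 mm and grips with 3 to 60 N. Pads are 19 mm wide; open, the fingers measure 117 mm over their backs; the gripper's body (75 mm by 190 mm) begins 51 mm behind the grasp point.
Start: joints at [-0.914, 0.385, 0.008, 0, -1.194, -0.259], TCP at [0.242, -0.576, 0.223] pointing down, gripper open.
Joint ranges: [-3.14, 3.14], [-1.21, 2.06], [-1.07, 1.41], [-3.16, 2.05], [-2.99, -0.16], [-3.1, 3.1]. Speed limits (rad/s): [2.79, 2.79, 3.14, 3.14, 3.14, 3.14].

## Interface

Orientations are given as a 3x3 rotation matrix whose columns are the frame's x, y, z axes.
In Python, from workcell import sensors, grab_frame, get_calibration, robot, models gives the robot as it stands. The module is installed in compiled form; this text tells all that it offers.
- The arm moves only by the tool step_arm, never from a script. Its arguments are lists of equal length, an entry for each row: "travel": the shift along the tool's x, y, z in m, a list of three; "twist": the turn about the tool's z in rad; "hand": the finger opening in m, from 0 to 0.087. In form: {"travel": [[dx, dy, dz], ...], "twist": [twist, ...], "hand": [hand, ...]}. A call has 1 to 20 rows; each row shifts and turns the commanded pose from where the row before left it, along the tool's axes as they then stand; what a row does not reach is not made up. A row lasts 1/12 s, in which the tool goes at most 41.7 mm and 7.16 degrees, less where a joint would pass 70% of its speed; a pose out of reach is approached as far as the arm can. A call is refused whole if a number of a shift passes 0.0417 or a number of a turn 0.125, either way. A call with a gripper value outside its range is refused whole. The fingers move at their own pace and stop on an object; "newtons" is the grip in N (left out, the last holds). Time passes only in rows, so rows that do not move let the fingers close. It gives the time, the measured TCP pose, the force and the opening at its end, in the units of the state.
- sensors.read_state(): the state, without advancing time (a new reading comes with each control period).
- grab_frame(name): name is "side" or "top"; returns (picture, depth): 420x560x3 uint8, red, green, blue; 420x560 float32, m along the optical axis (not along the pixel's ray), 0 where there is no reading.
- get_calibration(name): a dict with "intrinsics" (3x3 intrinsics, pixels), "T" (4x4, takes a point from camera to world coordinates). Camera axes: x right, y down, z forward; pixel columns grow to the right and rows downward; lengths in m; the calibration is good to about 2 mm. A picture is of the moment at which its call begins. get_calibration takes no time and is no camera call.
- robot.sign_off(): hands the job in, once; it reports no verdict.
Trained networks look in the newest picture that a camera, given by its name, has taken for a name from the list of things; names that differ only in an ending like _2 or _b are one class to them, and where a whole thing is asked for, a point or a joint stands for the part that bears it (a point fixed in the world has none). Each returns a list of dicts, best first, with "confidence" (0 to 1); they miss things now and then, are a little off and sometimes report something else, mostly with a low value. They report only what shows in the picture. A call takes as long as a camera call. They do not tell look-alikes from the thing itself.
- models.regions_of(camera, target): "mask" (420x560 bool, what is visible of it) and "centre" ([column, row] as shares, 0 to 1, of the picture: columns of its width, rows of its height, amid what is visible of it).
- models.spot_point(camera, target): "centre" ([column, row] as shares, 0 to 1, of the picture: columns of its width, rows of its height: a listed point, or the origin of a listed thing).
The state is a dict: "clock": time; "joints": joint angles; "joint_velocities": joint speeds; "effort": joint torques, N m; "tcp_pos": TCP position; "ee_rot": TCP orientation; "wrist_force": force on the tool from outside, world axes, zero at the start; "wrist_torque": the same for the moment, N m; "width": finger opening in m.
Only numpy, scipy, OpenCV 4.12 (cv2) and the standard library are available. Lean on these libraries where they do the work, as an engineer would, in place of code of your own. Each camera call takes 0.05 s, during which the arm holds its last target.

## Task

The snack tub on the high chair tray is latched by a round drum with a keyway slot in its top; of the three wooden keys only one both goes into the slot and turns the drum. Stand that key fully down in the slot, then turn it about a quarter turn clockwise (seen from above) so that the drum's steel tongue swings well away from its catch, and let go with the key left standing in the slot. The two other keys must end up on the tray.

Things in the scene. Friction and masses are not known exactly. Their poses are not given: they have to be found in the camera images.
- tongue (a point): Tip of the steel tongue of a grey drum (96 mm wide, 26 mm high) turning on the lid of a fixed round white tub (148 wide, 45 high). x outward along the tongue, z up. The drum's upright axis is 80 mm away towards -x; keyway: slot centred on it along x, 76 mm long (68 at its sides), 34 wide, 26 deep; its floor is level with this point, the tray 45 below. Turns clockwise only, to 115 deg, stays; 0.06 N m.
- key_mid_grip (a point): Beech toy key standing on the tray, 78 mm tall: above, from 26 to 78 mm up, a grip tab 18 mm thick (along x), 34 mm wide (along y); below, 0 to 26 mm up, the bit: a bar 56 mm long along x, 22 mm wide along y. Site: middle of the tab, on the key's upright axis, 54 mm above its underside; z up.
- key_long_grip (a point): Beech toy key standing on the tray, 78 mm tall: above, from 26 to 78 mm up, a grip tab 18 mm thick (along x), 34 mm wide (along y); below, 0 to 26 mm up, the bit: a bar 86 mm long along x, 22 mm wide along y. Site: middle of the tab, on the key's upright axis, 54 mm above its underside; z up.
- key_stub_grip (a point): Beech toy key standing on the tray, 78 mm tall: above, from 26 to 78 mm up, a grip tab 18 mm thick (along x), 34 mm wide (along y); below, 0 to 26 mm up, the bit: a round stub 28 mm in diameter. Site: middle of the tab, on the key's upright axis, 54 mm above its underside; z up.
Things that resemble listed ones, but are neither listed nor needed, are in the scene too. Leave any turquoise look-alike of the part that bears key_mid_grip alone.

How it is judged:
By the outcome, as a careful person would: the job done as asked, in the order asked, and still so for the second after the job is handed in, with the robot touching nothing.
It also fails if it takes over 48 s, if anything falls off the work surface, if the arm or the gripper's body presses on something with over 40 N, if the wrist force passes 120 N, or if a joint passes its speed limit or range.

## Working session

There is one attempt and no reset: what is moved stays moved. The work goes in short steps, Python scripts to look and compute and a tool call to move; the robot and the scene stay as the last step left them, time stands still between calls to the robot, and variables do not carry over. Pictures are saved under pics/ and viewed, and the job is handed in when it is done.

Besides the shell and the picture viewer there is one more tool, called after "Call:" in YAML: its name, and indented under it one key for each argument. step_arm: Moves the arm, as the interface text tells. Its arguments: {"type":"object","properties":{"travel":{"type":"array","items":{"type":"array","items":{"type":"number"}}},"twist":{"type":"array","items":{"type":"number"}},"hand":{"type":"array","items":{"type":"number"}},"newtons":{"type":"number"}},"required":["travel","twist","hand"]}

```bash
mkdir -p pics; ls; python3 - <<'E'
from workcell import sensors, grab_frame, get_calibration, robot, models
import cv2, numpy as np
for n in ("top","side"):
    p,d=grab_frame(n); cv2.imwrite(f"pics/{n}0.png",p[:,:,::-1]); np.save(f"{n}0.npy",d)
    c=get_calibration(n); print(n,np.round(c["intrinsics"],1).tolist(),np.round(c["T"],3).tolist())
    for t in ("tongue","key_mid_grip","key_long_grip","key_stub_grip"):
        print(t,[(np.round(np.array(r["centre"])*[560,420],1).tolist(),round(r["confidence"],2)) for r in models.spot_point(n,t)])
s=sensors.read_state(); print(s)
E
```

```text
pics
top [[444.9, 0.0, 281.9], [0.0, 444.9, 214.7], [0.0, 0.0, 1.0]] [[0.023, -0.986, 0.163, 0.245], [-1.0, -0.021, 0.014, -0.048], [-0.01, -0.163, -0.986, 0.982], [0.0, 0.0, 0.0, 1.0]]
tongue [([176.6, 123.8], 0.96)]
key_mid_grip [([284.0, 188.1], 0.78)]
key_long_grip [([379.9, 181.4], 0.66)]
key_stub_grip [([380.0, 184.3], 0.85)]
side [[530.8, 0.0, 280.0], [0.0, 530.8, 214.1], [0.0, 0.0, 1.0]] [[-0.968, -0.156, 0.196, 0.221], [-0.251, 0.628, -0.736, 0.758], [-0.008, -0.762, -0.648, 0.758], [0.0, 0.0, 0.0, 1.0]]
tongue [([162.6, 281.5], 0.65)]
key_mid_grip [([422.2, 160.9], 0.75), ([271.3, 212.4], 0.6), ([369.3, 168.6], 0.6)]
key_long_grip [([214.8, 171.8], 0.88)]
key_stub_grip [([286.5, 156.2], 0.93)]
{'clock': 0.5, 'joints': array([-9.14403394e-01,  3.84734229e-01,  7.81578836e-03, -2.06998738e-05,
       -1.19397538e+00, -2.58558001e-01]), 'joint_velocities': array([ 0.00094915, -0.00028202,  0.00173381,  0.0006854 , -0.00044443,
        0.00198668]), 'effort': array([ 1.65080246e-04, -3.90070403e+01,  1.87448072e+01,  4.22081485e+00,
        1.49959739e-02, -4.18881075e-05]), 'tcp_pos': array([ 0.24211663, -0.57614239,  0.22249329]), 'ee_rot': array([[-9.21904903e-01, -3.87416246e-01, -4.42474362e-05],
       [-3.87416249e-01,  9.21904899e-01,  8.89784948e-05],
       [ 6.32021373e-06,  9.91718864e-05, -9.99999995e-01]]), 'wrist_force': array([-0.719107  ,  0.67862593,  0.06937399]), 'wrist_torque': array([-0.02479491, -0.03014346,  0.01789527]), 'width': 0.0868128363076158}
```

View pics/top0.png

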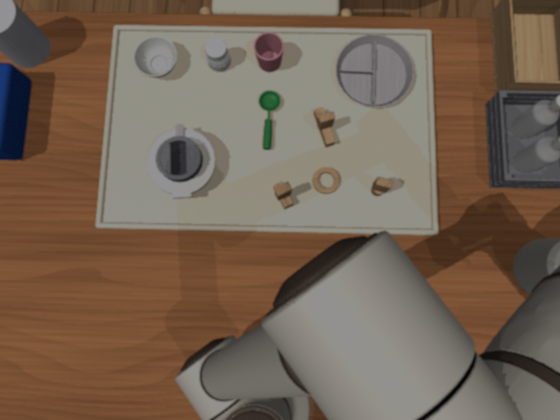

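View pics/side0.png

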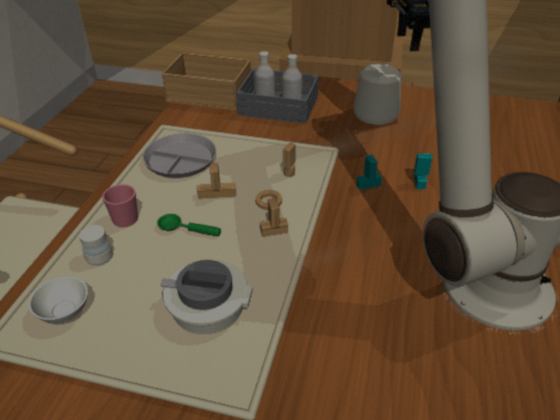

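Candidates for the key I want: beech keys at top (284,193) = short bar (mid), (325,127) = long bar, and (381,186) = round stub. The turquoise look-alikes at side (369,170) and (423,168) are off the tray. The drum is at top (178,158). I choose the mid key, since 56 mm fits the 76 mm slot, 86 mm doesn't, and a round stub wouldn't turn the drum. Next I check it in close crops and measure.

```bash
cat > h.py <<'E'
import numpy as np, cv2
from workcell import sensors, grab_frame, get_calibration, robot, models
def cloud(n,d):
    c=get_calibration(n);K=np.array(c["intrinsics"]);T=np.array(c["T"])
    v,u=np.mgrid[:420,:560]
    P=np.stack([(u-K[0,2])/K[0,0]*d,(v-K[1,2])/K[1,1]*d,d],-1)
    W=P@T[:3,:3].T+T[:3,3]; W[d<=0]=np.nan
    return W
def proj(n,p):
    c=get_calibration(n);K=np.array(c["intrinsics"]);T=np.array(c["T"])
    q=np.linalg.inv(T)@np.append(p,1); q=K@q[:3]; return q[:2]/q[2]
def plane_pt(n,uv,z):
    c=get_calibration(n);K=np.array(c["intrinsics"]);T=np.array(c["T"])
    r=T[:3,:3]@np.linalg.inv(K)@np.array([uv[0],uv[1],1.]); return T[:3,3]+r*(z-T[2,3])/r[2]
E
python3 - <<'E'
from h import *
t=cv2.imread("pics/top0.png"); s=cv2.imread("pics/side0.png")
a=cv2.resize(t[110:220,130:350],None,fx=3.6,fy=3.6,interpolation=cv2.INTER_CUBIC)
cv2.imwrite("pics/c1.png",a[:, :800])
b=cv2.resize(s[185:335,140:320],None,fx=4,fy=4,interpolation=cv2.INTER_CUBIC); cv2.imwrite("pics/c2.png",b)
for n in ("top","side"):
    W=cloud(n,np.load(n+"0.npy"))
    for nm,(u,v) in (dict(traym=(230,200),tray2=(300,100),drumc=(179,158)) if n=="top" else dict(tray=(300,240))).items(): print(n,nm,W[v,u])
    for z in [0]:
        m=np.isfinite(W[...,2])
W=cloud("top",np.load("top0.npy")); Ws=cloud("side",np.load("side0.npy"))
zt=np.nanmedian(W[195:215,210:260,2]);zs=np.nanmedian(Ws[230:250,290:310,2]); print("tray z",zt,zs)
for n,WW,box in (("top",W,(265,175,305,215)),("side",Ws,(255,190,295,240))):
    x0,y0,x1,y1=box; P=WW[y0:y1,x0:x1].reshape(-1,3); P=P[np.isfinite(P[:,2])]
    z=P[:,2]-zt
    for lo,hi in ((20,32),(66,90)):
        Q=P[(z>lo/1e3)&(z<hi/1e3)]
        if len(Q)<4: print(n,lo,len(Q)); continue
        r=cv2.minAreaRect((Q[:,:2]*1000).astype(np.float32)); print(n,lo,len(Q),np.median(Q[:,2]),r,Q[:,:2].mean(0))
E
```

```text
top traym [0.43630561 0.08232329 0.01122182]
top tray2 [ 0.67499893 -0.0695918   0.01126562]
top drumc [0.51734371 0.19035045 0.05687319]
side tray [ 0.38695557 -0.02189024  0.01109055]
tray z 0.01255490733714526 0.011134367152278446
top 20 138 0.03847763690221756 ((445.70135498046875, -31.69933319091797), (57.02446746826172, 27.459482192993164), 28.6673583984375) [ 0.44097678 -0.03709489]
top 66 154 0.0898551864821352 ((447.2868957519531, -34.33604431152344), (19.24978256225586, 34.13079833984375), 29.012222290039062) [ 0.44619127 -0.03435723]
side 20 166 0.036233630566834873 ((445.0856018066406, -30.827938079833984), (56.04589080810547, 29.343711853027344), 30.724510192871094) [ 0.44644077 -0.0292215 ]
side 66 129 0.08718162445704214 ((447.11407470703125, -33.17005157470703), (18.23166275024414, 35.82493591308594), 28.463590621948242) [ 0.44616401 -0.02913309]
```

View pics/c1.png

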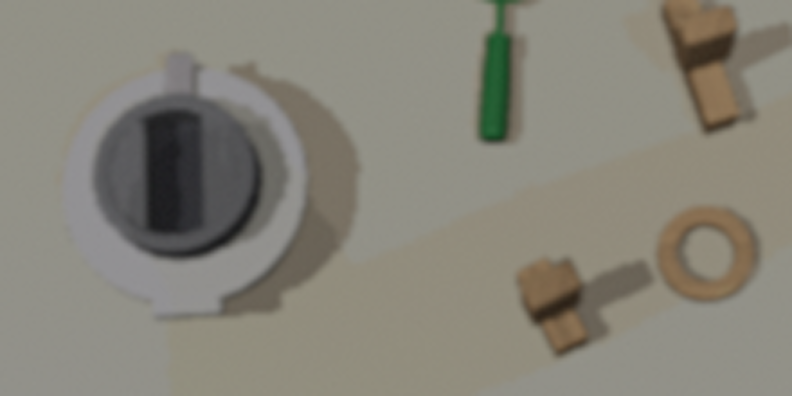

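View pics/c2.png

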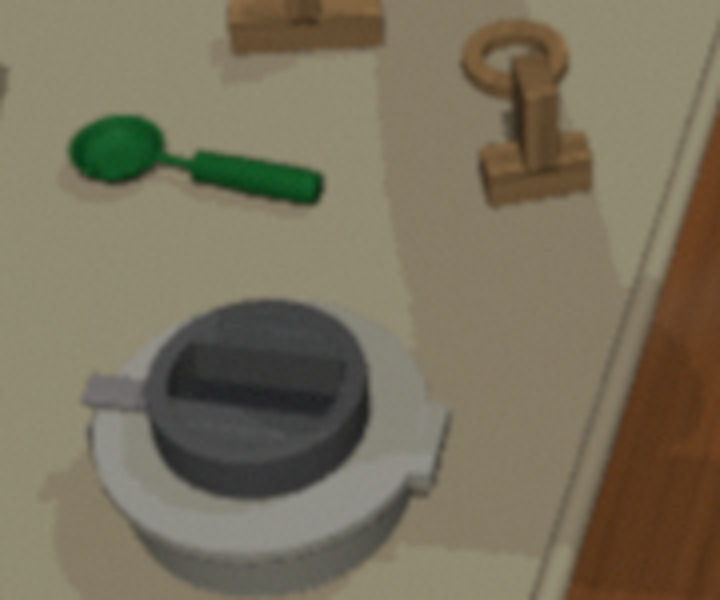

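The crops confirm the mid key: a short bar at side (272,227) / top (284,193), with a ring lying next to it. Now the drum.

```bash
python3 - <<'E'
from h import *
zt=.0115
for n,box in (("top",(140,115,225,205)),("side",(150,250,260,330))):
    W=cloud(n,np.load(n+"0.npy")); x0,y0,x1,y1=box; P=W[y0:y1,x0:x1].reshape(-1,3); P=P[np.isfinite(P[:,2])]; z=P[:,2]-zt
    print(n,np.histogram(z,bins=np.arange(0,.085,.005)))
    Q=P[(z>.067)&(z<.076)]; c,r=cv2.minEnclosingCircle((Q[:,:2]*1000).astype(np.float32)); print("drum top",len(Q),np.median(Q[:,2]),c,r)
    L=P[(z>.038)&(z<.05)]; D=np.hypot(L[:,0]-c[0]/1e3,L[:,1]-c[1]/1e3)
    T=L[(D>.0765)]; 
    S=L[D<.036]
    if len(S)>5: print("slot floor",len(S),np.median(S[:,2]),cv2.minAreaRect((S[:,:2]*1000).astype(np.float32)))
    fr=L[D>.05]; # tongue +x, 
    print("far pts",[(np.round(p*1000).tolist()) for p in T[::3]][:25])
    tg=models.spot_point(n,"tongue")[0]["centre"]; p=plane_pt(n,np.array(tg)*[560,420],.0115+.045); print("tongue tip",p)
    print("axis->tip angle",np.degrees(np.arctan2(p[1]-c[1]/1e3,p[0]-c[0]/1e3)),np.hypot(p[1]-c[1]/1e3,p[0]-c[0]/1e3))
E
```

```text
top (array([2701,   45,    4,    0,    0,    1,    2,   18,  602, 1677,  133,
         72,   60,  321,  755,   12]), array([0.   , 0.005, 0.01 , 0.015, 0.02 , 0.025, 0.03 , 0.035, 0.04 ,
       0.045, 0.05 , 0.055, 0.06 , 0.065, 0.07 , 0.075, 0.08 ]))
drum top 1045 0.08276795666855474 (511.6761779785156, 186.75088500976562) 48.391841888427734
slot floor 390 0.058318733218459484 ((513.5370483398438, 190.77044677734375), (65.94090270996094, 29.212125778198242), 3.4847309589385986)
far pts [[590.0, 201.0, 61.0], [438.0, 164.0, 59.0], [436.0, 199.0, 55.0], [436.0, 176.0, 59.0], [437.0, 171.0, 55.0], [436.0, 164.0, 56.0], [433.0, 200.0, 59.0], [434.0, 194.0, 54.0], [434.0, 187.0, 57.0], [434.0, 181.0, 56.0], [434.0, 175.0, 56.0], [434.0, 168.0, 57.0], [435.0, 162.0, 55.0], [432.0, 199.0, 54.0], [432.0, 192.0, 55.0], [432.0, 185.0, 57.0], [432.0, 180.0, 53.0], [433.0, 174.0, 51.0], [433.0, 165.0, 51.0]]
tongue tip [0.59474244 0.20039329 0.0565    ]
axis->tip angle 9.32672430316175 0.08417909389611015
side (array([ 837,   50,   60,   84,   93,   78,   30,   99, 1677,  775,  239,
        190
[... 349 characters left out ...]
 17.653499603271484), 5.915570259094238)
far pts [[589.0, 188.0, 61.0], [592.0, 192.0, 60.0], [588.0, 200.0, 61.0], [440.0, 162.0, 55.0], [437.0, 165.0, 56.0], [438.0, 168.0, 57.0], [433.0, 166.0, 56.0], [434.0, 168.0, 56.0], [435.0, 171.0, 55.0], [435.0, 176.0, 58.0], [436.0, 174.0, 54.0], [435.0, 178.0, 56.0], [435.0, 182.0, 57.0], [432.0, 175.0, 50.0], [431.0, 183.0, 57.0], [432.0, 183.0, 54.0], [432.0, 183.0, 52.0], [432.0, 189.0, 56.0], [433.0, 191.0, 55.0], [434.0, 193.0, 54.0], [435.0, 195.0, 53.0], [431.0, 191.0, 51.0], [432.0, 198.0, 56.0], [435.0, 201.0, 56.0], [430.0, 200.0, 56.0]]
tongue tip [0.59007932 0.18996153 0.0565    ]
axis->tip angle 0.9052077980594485 0.07809507882087548
```

```bash
python3 - <<'E'
from h import *
for n,zt in (("top",.0828),("side",.0815)):
    W=cloud(n,np.load(n+"0.npy"))
    c=get_calibration(n);K=np.array(c["intrinsics"]);T=np.array(c["T"])
    v,u=np.mgrid[:420,:560]; r=np.stack([(u-K[0,2])/K[0,0],(v-K[1,2])/K[1,1],np.ones_like(u)],-1)@T[:3,:3].T
    Pz=T[:3,3]+r*((zt-T[2,3])/r[...,2])[...,None]
    C=np.array([.512,.1877]); D=np.hypot(Pz[...,0]-C[0],Pz[...,1]-C[1])
    top=(abs(W[...,2]-zt)<.004)&(D<.052)
    q=(Pz[top][:,:2]*1000).astype(np.float32); print(n,"circle",cv2.minEnclosingCircle(q), "ell",cv2.fitEllipse(cv2.convexHull(q)))
    m=(D<.043)&(W[...,2]<zt-.006)
    m=cv2.morphologyEx(m.astype(np.uint8),cv2.MORPH_OPEN,np.ones((3,3)))>0
    q=(Pz[m][:,:2]*1000).astype(np.float32); print("slot depth",m.sum(),q.mean(0),cv2.minAreaRect(q))
    _,_,V=np.linalg.svd(q-q.mean(0),full_matrices=False); print("pca ang",np.degrees(np.arctan2(V[0,1],V[0,0])))
    img=cv2.imread(f"pics/{n}0.png").mean(2)
    print("gray drum", np.percentile(img[top],[5,50]), "slot",np.percentile(img[m],[50,90]))
    # tongue points: metallic, lid height, radius 50..82, x>C
    R=np.hypot(W[...,0]-C[0],W[...,1]-C[1]); th=np.arctan2(W[...,1]-C[1],W[...,0]-C[0])
    tm=(W[...,2]>.057)&(W[...,2]<.066)&(R>.053)&(R<.085)&(abs(th)<.6)
    for rr in (.055,.06,.065,.07,.075,.08):
        k=(abs(R-rr)<.0025)&tm&(W[...,2]>.0575); print(rr,k.sum(),np.round(np.degrees([np.min(th[k]),np.median(th[k]),np.max(th[k])]),1) if k.sum() else '')
E
```

```text
top circle ((511.3404541015625, 186.58168029785156), 48.224613189697266) ell ((511.2302551269531, 186.80267333984375), (94.89918518066406, 95.89647674560547), 144.40867614746094)
slot depth 504 [510.62515 186.44496] ((510.8366394042969, 186.9984588623047), (72.13018798828125, 31.719301223754883), 3.373918056488037)
pca ang -175.52162
gray drum [67.33333333 84.66666667] slot [40.33333333 53.33333333]
0.055 25 [-28.7 -12.5  10.7]
0.06 50 [-34.1   1.3  34.1]
0.065 53 [-33.3  -1.8  33.7]
0.07 48 [-33.8  -0.1  30.9]
0.075 15 [-1.3  3.3  9.1]
0.08 5 [-0.6  4.8  9.3]
side circle ((510.01568603515625, 189.9536590576172), 49.08417892456055) ell ((510.31414794921875, 190.10952758789062), (95.03593444824219, 98.00853729248047), 23.90069580078125)
slot depth 519 [509.82538 191.33105] ((509.76898193359375, 190.86410522460938), (72.87589263916016, 29.739147186279297), 4.872596263885498)
pca ang -174.4937
gray drum [54.66666667 68.        ] slot [49.66666667 55.06666667]
0.055 20 [-3.8  8.8 15.9]
0.06 24 [-2.9  7.2 25.7]
0.065 28 [-30.1   7.5  28.6]
0.07 27 [-17.6   7.5  26. ]
0.075 23 [-0.4  5.7 11.9]
0.08 8 [ 1.2  5.1 11.4]
```

```bash
python3 - <<'E'
import cv2
t=cv2.imread("pics/top0.png"); a=cv2.resize(t[115:205,135:225],None,fx=6.5,fy=6.5,interpolation=cv2.INTER_CUBIC); cv2.imwrite("pics/c3.png",a)
E
```

```text
(no output)
```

View pics/c3.png

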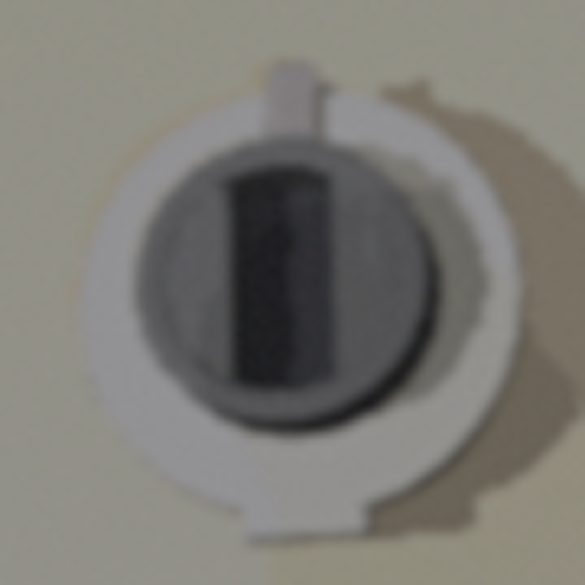

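Call:
step_arm:
  travel:
    - [0,0,0]
    - [0,0,0]
    - [0,0,0]
    - [0,0,0]
    - [0,0,0]
    - [0,0,0]
    - [0,0,0]
    - [0,0,0]
    - [0,0,0]
    - [0,0,0]
    - [0,0,0]
    - [0,0,0]
    - [0,0,0]
    - [0,0,0]
  twist: [-0.12,-0.12,-0.12,-0.12,-0.12,-0.12,-0.12,-0.12,-0.12,-0.12,-0.12,-0.12,-0.12,-0.12]
  hand: [0.06,0.06,0.06,0.06,0.06,0.06,0.06,0.06,0.06,0.06,0.06,0.06,0.06,0.06]

```text
clock: 1.77
tcp_pos: [0.2421, -0.5762, 0.2226]
ee_rot: [[0.491, -0.871, 0.0], [-0.871, -0.491, -0.0], [0.0, 0.0, -1.0]]
wrist_force: [0.2, -0.5, 1.0]
width: 0.0599
```

Call:
step_arm:
  travel:
    - [-0.0188,-0.0221,0]
    - [-0.0188,-0.0221,0]
    - [-0.0188,-0.0221,0]
    - [-0.0188,-0.0221,0]
    - [-0.0188,-0.0221,0]
    - [-0.0188,-0.0221,0]
    - [-0.0188,-0.0221,0]
    - [-0.0188,-0.0221,0]
    - [-0.0188,-0.0221,0]
    - [-0.0188,-0.0221,0]
    - [-0.0188,-0.0221,0]
    - [-0.0188,-0.0221,0]
    - [-0.0188,-0.0221,0]
    - [-0.0188,-0.0221,0]
    - [-0.0188,-0.0221,0]
    - [-0.0188,-0.0221,0]
    - [-0.0188,-0.0221,0]
    - [-0.0188,-0.0221,0]
    - [-0.0188,-0.0221,0]
    - [-0.0188,-0.0221,0]
  twist: [0,0,0,0,0,0,0,0,0,0,0,0,0,0,0,0,0,0,0,0]
  hand: [0.06,0.06,0.06,0.06,0.06,0.06,0.06,0.06,0.06,0.06,0.06,0.06,0.06,0.06,0.06,0.06,0.06,0.06,0.06,0.06]

```text
clock: 3.43
tcp_pos: [0.4463, -0.0314, 0.223]
ee_rot: [[0.486, -0.874, 0.001], [-0.874, -0.486, 0.0], [0.0, -0.001, -1.0]]
wrist_force: [0.5, -1.6, 1.1]
width: 0.0597
```

```bash
cat >> h.py <<'E'
def togo(tgt,yaw_y=None):
    s=sensors.read_state(); R=s["ee_rot"]; d=R.T@(np.array(tgt)-s["tcp_pos"])
    yy=np.degrees(np.arctan2(R[1,1],R[0,1]))
    print("t",round(s["clock"],2),"tcp",np.round(s["tcp_pos"],4),"yaw_y",round(yy,2),"F",np.round(s["wrist_force"],1),"tau",np.round(s["wrist_torque"],2),"w",round(s["width"],4),"q6",round(s["joints"][5],2))
    print("tool shift",np.round(d,4), "twist", None if yaw_y is None else np.round(np.radians(((yy-yaw_y)+90)%180-90),4))
E
python3 -c "
from h import *
togo([.4467,-.0337,.047],29)
p,d=grab_frame('side');cv2.imwrite('pics/s1.png',p[:,:,::-1])"
```

```text
t 3.43 tcp [ 0.4463 -0.0314  0.223 ] yaw_y -150.93 F [ 0.5 -1.6  1.1] tau [-0.07  0.07 -0.01] w 0.0597 q6 0.21
tool shift [0.0022 0.0009 0.176 ] twist 0.0012
```

View pics/s1.png

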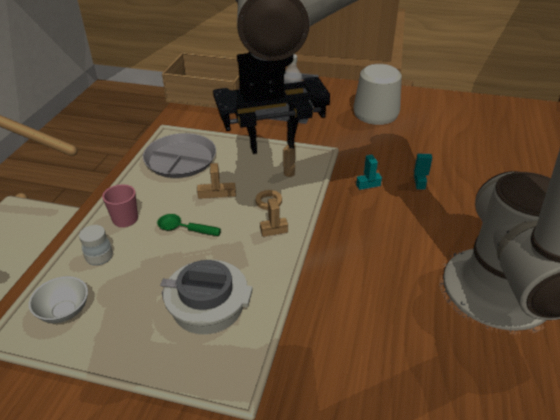

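The gripper hangs over the mid key at side (270,130), jaws along the bar. I descend.

Call:
step_arm:
  travel:
    - [0,0,0.022]
    - [0,0,0.022]
    - [0,0,0.022]
    - [0,0,0.022]
    - [0,0,0]
    - [0,0,0]
  twist: [0,0,0,0,0,0]
  hand: [0.06,0.06,0.06,0.06,0.06,0.06]

```text
clock: 3.98
tcp_pos: [0.4456, -0.0331, 0.1343]
ee_rot: [[0.486, -0.874, -0.002], [-0.874, -0.486, -0.001], [-0.0, 0.002, -1.0]]
wrist_force: [0.2, 0.8, 0.5]
width: 0.06
```

```bash
python3 -c "
from h import *
togo([.4467,-.0337,.047],29)
p,d=grab_frame('side');cv2.imwrite('pics/s2.png',cv2.resize(p[60:280,150:400,::-1],None,fx=2.6,fy=2.6))"
```

```text
t 3.98 tcp [ 0.4456 -0.0331  0.1343] yaw_y -150.93 F [0.2 0.8 0.5] tau [0.03 0.05 0.01] w 0.06 q6 0.22
tool shift [ 0.0011 -0.0008  0.0873] twist 0.0012
```

View pics/s2.png

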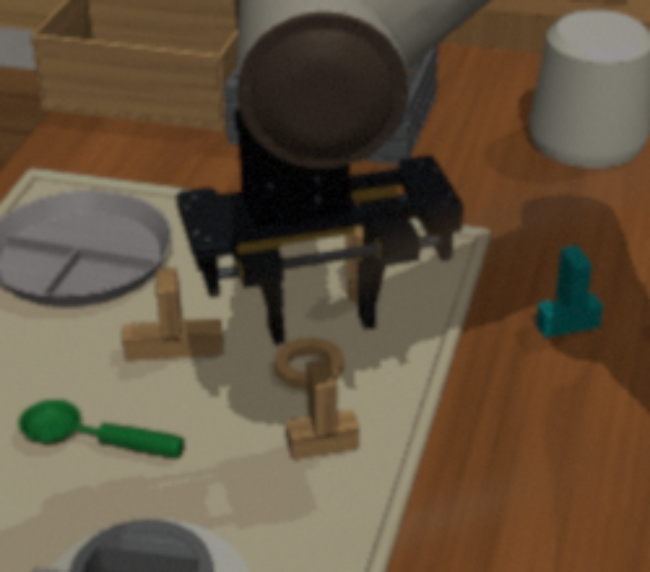

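The jaws straddle the tab, with the fingers at crop (275,330) and (370,325) above the key at (325,400). I descend the rest and close.

Call:
step_arm:
  travel:
    - [0.001,-0.001,0.022]
    - [0,0,0.022]
    - [0,0,0.022]
    - [0,0,0.021]
    - [0,0,0]
    - [0,0,0]
    - [0,0,0]
    - [0,0,0]
    - [0,0,0]
    - [0,0,0]
    - [0,0,0]
  twist: [0,0,0,0,0,0,0,0,0,0,0]
  hand: [0.06,0.06,0.06,0.06,0.06,0.06,0,0,0,0,0]
  newtons: 25

```text
clock: 4.95
tcp_pos: [0.4477, -0.0331, 0.0483]
ee_rot: [[0.486, -0.874, 0.001], [-0.874, -0.486, 0.0], [0.0, -0.001, -1.0]]
wrist_force: [-0.2, -0.5, -0.6]
width: 0.0344
```

```bash
python3 -c "
from h import *
togo([.4467,-.0337,.047],29)"
```

```text
t 4.95 tcp [ 0.4477 -0.0331  0.0483] yaw_y -150.95 F [-0.2 -0.5 -0.6] tau [0.   0.14 0.  ] w 0.0344 q6 0.22
tool shift [-0.      0.0012  0.0012] twist 0.0009
```

Call:
step_arm:
  travel:
    - [0,0,0]
    - [0,0,0]
    - [0,0,0]
    - [0,0,0]
  twist: [0,0,0,0]
  hand: [0,0,0,0]

```text
clock: 5.28
tcp_pos: [0.4473, -0.0333, 0.0476]
ee_rot: [[0.486, -0.874, -0.0], [-0.874, -0.486, -0.0], [-0.0, 0.0, -1.0]]
wrist_force: [-0.9, 0.4, 1.9]
width: 0.0181
```

```bash
python3 -c "
from h import *
togo([.4467,-.0337,.047],29)
p,d=grab_frame('side');cv2.imwrite('pics/s3.png',cv2.resize(p[130:280,180:340,::-1],None,fx=4,fy=4))"
```

```text
t 5.28 tcp [ 0.4473 -0.0333  0.0476] yaw_y -150.95 F [-0.9  0.4  1.9] tau [0.08 0.29 0.  ] w 0.0181 q6 0.22
tool shift [0.0001 0.0007 0.0006] twist 0.0009
```

View pics/s3.png

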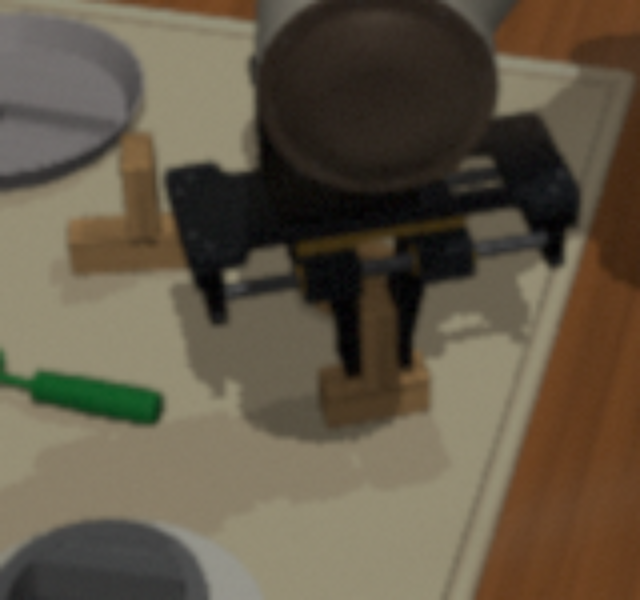

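Key gripped (18.1 mm). I lift, turn and carry it over the drum.

Call:
step_arm:
  travel:
    - [0,0,-0.02]
    - [0,0,-0.022]
    - [0,0,-0.022]
    - [0,0,-0.022]
    - [0,0,-0.022]
    - [0,0,-0.022]
    - [0,0,0]
    - [0,0,0]
    - [0,0,0]
    - [0,0,0]
  twist: [0,0,0,0,0,0,0.1075,0.1075,0.1075,0.1075]
  hand: [0,0,0,0,0,0,0,0,0,0]

```text
clock: 6.17
tcp_pos: [0.447, -0.0332, 0.1774]
ee_rot: [[0.071, -0.997, -0.0], [-0.997, -0.071, 0.0], [-0.0, 0.0, -1.0]]
wrist_force: [-1.3, -0.6, -0.3]
width: 0.0178
```

Call:
step_arm:
  travel:
    - [-0.018,-0.0067,0]
    - [-0.018,-0.0067,0]
    - [-0.018,-0.0067,0]
    - [-0.018,-0.0067,0]
    - [-0.018,-0.0067,0]
    - [-0.018,-0.0067,0]
    - [-0.018,-0.0067,0]
    - [-0.018,-0.0067,0]
    - [-0.018,-0.0067,0]
    - [-0.018,-0.0067,0]
    - [-0.018,-0.0067,0]
    - [-0.018,-0.0067,0]
    - [0,0,0]
    - [0,0,0]
    - [0,0,0]
    - [0,0,0]
  twist: [0,0,0,0,0,0,0,0,0,0,0,0,0,0,0,0]
  hand: [0,0,0,0,0,0,0,0,0,0,0,0,0,0,0,0]

```text
clock: 7.5
tcp_pos: [0.5105, 0.1876, 0.1774]
ee_rot: [[0.076, -0.997, -0.001], [-0.997, -0.076, -0.0], [0.0, 0.001, -1.0]]
wrist_force: [0.4, -0.3, -1.1]
width: 0.0181
```

```bash
python3 - <<'E'
from h import *
togo([.511,.1885,.092],4.5)
for n in ("side","top"):
    p,d=grab_frame(n); cv2.imwrite(f'pics/{n}4.png',p[:,:,::-1]); np.save(n+"4.npy",d)
a=cv2.resize(cv2.imread('pics/side4.png')[150:340,100:300],None,fx=3,fy=3); cv2.imwrite('pics/s4c.png',a)
W=cloud("side",np.load("side4.npy")); s=sensors.read_state(); t=s["tcp_pos"]
im=cv2.cvtColor(cv2.imread('pics/side4.png'),cv2.COLOR_BGR2HSV)
m=(np.abs(W[...,0]-t[0])<.06)&(np.abs(W[...,1]-t[1])<.06)&(W[...,2]>t[2]-.05)&(W[...,2]<t[2]-.004)
P=W[m]; print(m.sum(),P.min(0),P.max(0))
T=P[(P[:,2]>t[2]-.014)]; print(len(T),cv2.minAreaRect((P[:,:2]*1000).astype(np.float32)))
E
```

```text
t 7.5 tcp [0.5105 0.1876 0.1774] yaw_y -175.63 F [ 0.4 -0.3 -1.1] tau [0.02 0.15 0.02] w 0.0181 q6 -0.57
tool shift [-0.0009 -0.0007  0.0854] twist -0.0022
532 [0.48069224 0.17369091 0.13979291] [0.53749388 0.2065123  0.17324553]
180 ((508.837158203125, 192.42579650878906), (58.175376892089844, 28.278526306152344), 12.187994956970215)
```

View pics/s4c.png

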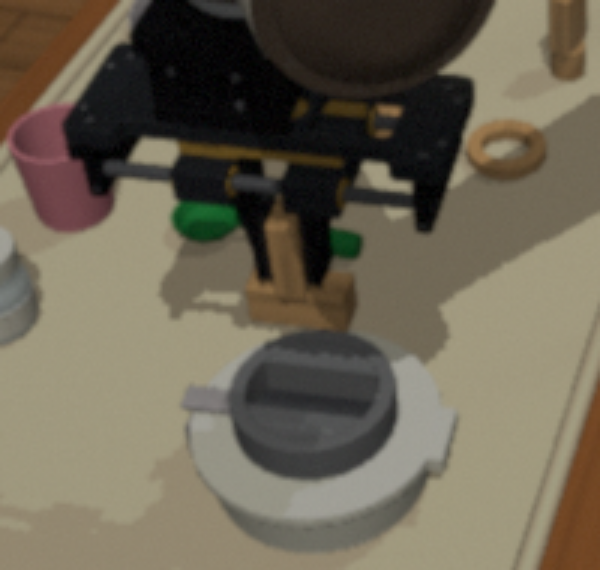

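View pics/top4.png

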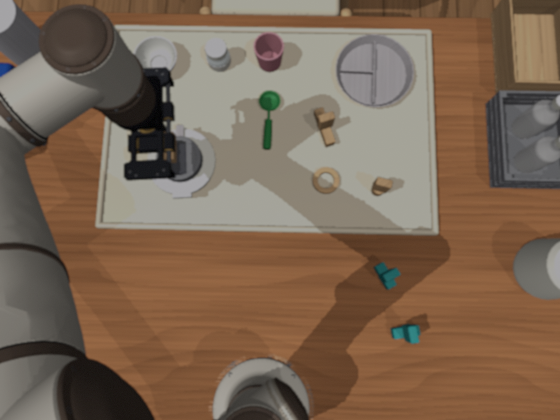

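Side view: the key hangs at crop (300,290), aligned with the slot at (320,380). I lower it to just above the drum and check again.

Call:
step_arm:
  travel:
    - [-0.001,-0.0005,0.017]
    - [0,0,0.017]
    - [0,0,0.015]
    - [0,0,0]
    - [0,0,0]
  twist: [0,0,0,0,0]
  hand: [0,0,0,0,0]

```text
clock: 8.02
tcp_pos: [0.5111, 0.1887, 0.1283]
ee_rot: [[0.077, -0.997, -0.001], [-0.997, -0.077, -0.001], [0.001, 0.001, -1.0]]
wrist_force: [0.0, -0.6, 0.2]
width: 0.0181
```

```bash
python3 - <<'E'
from h import *
togo([.511,.1885,.092],4.5)
n="side"
p,d=grab_frame(n); cv2.imwrite(f'pics/{n}5.png',p[:,:,::-1]); np.save(n+"5.npy",d)
a=cv2.resize(cv2.imread('pics/side5.png')[200:340,130:270],None,fx=4.2,fy=4.2,interpolation=cv2.INTER_CUBIC); 
t=sensors.read_state()["tcp_pos"]
# expected outline of bit bottom & slot rim in the side picture
def quad(c,z,L,Wd,a):
    a=np.radians(a);x=np.array([np.cos(a),np.sin(a)]);y=np.array([-x[1],x[0]])
    return [proj("side",np.append(c+sx*L/2*x+sy*Wd/2*y,z)) for sx,sy in((1,1),(1,-1),(-1,-1),(-1,1))]
for c,z,L,Wd,col in ((t[:2],t[2]-.035,.056,.022,(0,0,255)),(t[:2],t[2]-.009,.056,.022,(0,0,255)),(np.array([.511,.1885]),.0822,.072,.034,(0,255,0))):
    q=((np.array(quad(c,z,L,Wd,4.5))-[130,200])*4.2).astype(np.int32); cv2.polylines(a,[q],True,col,1)
cv2.imwrite('pics/s5c.png',a)
E
```

```text
t 8.02 tcp [0.5111 0.1887 0.1283] yaw_y -175.61 F [ 0.  -0.6  0.2] tau [ 0.05  0.04 -0.01] w 0.0181 q6 -0.58
tool shift [0.0001 0.     0.0363] twist -0.0019
```

View pics/s5c.png

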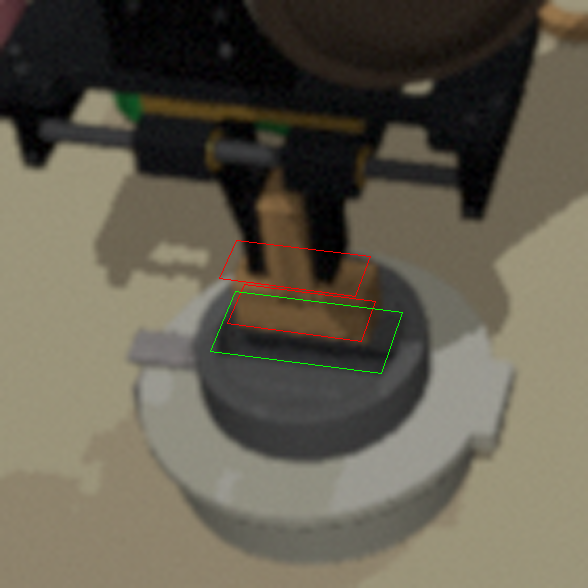

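The bar sits over the slot, within the green rim outline at crop (305,330), with a few mm of margin. I lower it in stages and watch the force.

Call:
step_arm:
  travel:
    - [0,0,0.006]
    - [0,0,0.006]
    - [0,0,0.004]
    - [0,0,0.004]
    - [0,0,0]
  twist: [0,0,0,0,0]
  hand: [0,0,0,0,0]

```text
clock: 8.48
tcp_pos: [0.5107, 0.189, 0.1076]
ee_rot: [[0.077, -0.997, -0.002], [-0.997, -0.077, -0.001], [0.001, 0.002, -1.0]]
wrist_force: [0.7, -1.0, -0.4]
width: 0.0177
```

```bash
python3 - <<'E'
from h import *
togo([.511,.1885,.092],4.5)
E
```

```text
t 8.48 tcp [0.5107 0.189  0.1076] yaw_y -175.6 F [ 0.7 -1.  -0.4] tau [-0.03  0.11 -0.06] w 0.0177 q6 -0.58
tool shift [ 0.0005 -0.0003  0.0156] twist -0.0017
```

Call:
step_arm:
  travel:
    - [0,0,0.005]
    - [0,0,0.005]
    - [0,0,0.003]
    - [0,0,0.0015]
    - [0,0,0]
  twist: [0,0,0,0,0]
  hand: [0,0,0,0,0]

```text
clock: 8.9
tcp_pos: [0.5111, 0.1892, 0.0935]
ee_rot: [[0.077, -0.997, -0.001], [-0.997, -0.077, -0.001], [0.001, 0.001, -1.0]]
wrist_force: [-0.7, 0.2, -0.4]
width: 0.018
```

```bash
python3 - <<'E'
from h import *
togo([.511,.1885,.092],4.5)
n="side"
p,d=grab_frame(n); a=cv2.resize(p[200:340,130:270,::-1],None,fx=4.2,fy=4.2,interpolation=cv2.INTER_CUBIC); cv2.imwrite('pics/s6c.png',a)
E
```

```text
t 8.9 tcp [0.5111 0.1892 0.0935] yaw_y -175.59 F [-0.7  0.2 -0.4] tau [ 0.    0.08 -0.01] w 0.018 q6 -0.58
tool shift [0.0007 0.0001 0.0015] twist -0.0016
```

View pics/s6c.png

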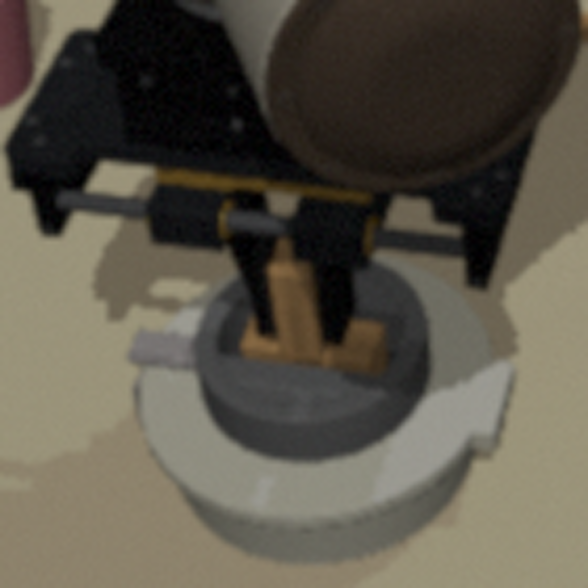

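The bit is in the slot at crop (315,345). I lower the last 1–2 mm until it touches.

Call:
step_arm:
  travel:
    - [0.001,0,0.001]
    - [0.0005,0,0.001]
    - [0,0,0]
  twist: [0,0,0]
  hand: [0,0,0]

```text
clock: 9.2
tcp_pos: [0.5118, 0.1881, 0.0927]
ee_rot: [[0.077, -0.997, 0.001], [-0.997, -0.077, 0.001], [-0.001, -0.001, -1.0]]
wrist_force: [-0.2, 0.3, 2.0]
width: 0.0177
```

Call:
step_arm:
  travel:
    - [0,0,0.001]
    - [0,0,0]
  twist: [0,0]
  hand: [0,0]

```text
clock: 9.37
tcp_pos: [0.5118, 0.1881, 0.0927]
ee_rot: [[0.078, -0.997, 0.001], [-0.997, -0.078, 0.0], [-0.0, -0.001, -1.0]]
wrist_force: [-2.0, 1.0, 7.7]
width: 0.0178
```

It is seated: 7.7 N upward and z has stopped. I ease the pressure, tighten the grip and start turning clockwise.

Call:
step_arm:
  travel:
    - [0,0,-0.001]
    - [0,0,0]
    - [0,0,0]
    - [0,0,0]
    - [0,0,0]
    - [0,0,0]
    - [0,0,0]
    - [0,0,0]
  twist: [0,0.08,0.08,0.08,0.08,0.08,0.08,0]
  hand: [0,0,0,0,0,0,0,0]
  newtons: 45

```text
clock: 10.03
tcp_pos: [0.5125, 0.1882, 0.0927]
ee_rot: [[-0.393, -0.92, 0.002], [-0.92, 0.393, 0.001], [-0.002, -0.002, -1.0]]
wrist_force: [1.4, -0.2, 3.5]
width: 0.0174
```

```bash
python3 - <<'E'
from h import *
togo([.511,.1885,.092],4.5)
n="side"
p,d=grab_frame(n); a=cv2.resize(p[200:340,130:270,::-1],None,fx=4.2,fy=4.2,interpolation=cv2.INTER_CUBIC); cv2.imwrite('pics/s7c.png',a)
E
```

```text
t 10.03 tcp [0.5125 0.1882 0.0927] yaw_y 156.86 F [ 1.4 -0.2  3.5] tau [ 0.09 -0.19  0.01] w 0.0174 q6 -1.05
tool shift [0.0003 0.0015 0.0007] twist -0.4824
```

View pics/s7c.png

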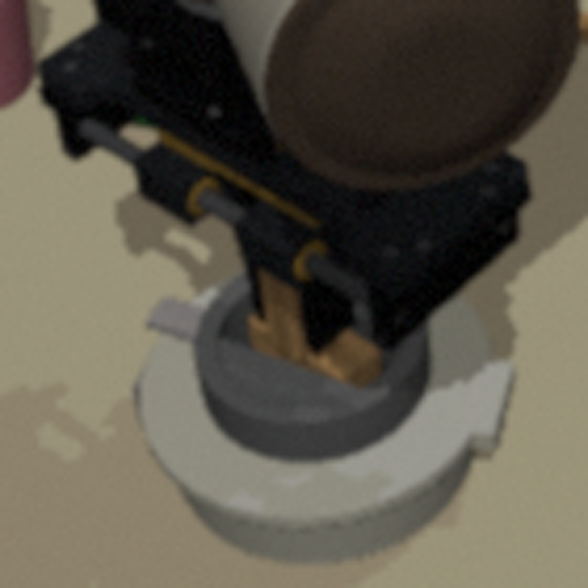

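The drum follows: the tongue tip moved from crop (140,347) to (158,315). I continue.

Call:
step_arm:
  travel:
    - [0,0,0]
    - [0,0,0]
    - [0,0,0]
    - [0,0,0]
    - [0,0,0]
    - [0,0,0]
    - [0,0,0]
    - [0,0,0]
    - [0,0,0]
    - [0,0,0]
    - [0,0,0]
    - [0,0,0]
    - [0,0,0]
    - [0,0,0]
    - [0,0,0]
  twist: [0.1,0.1,0.1,0.1,0.1,0.1,0.1,0.1,0.1,0.1,0.1,0.1,0.1,0,0]
  hand: [0,0,0,0,0,0,0,0,0,0,0,0,0,0,0]

```text
clock: 11.33
tcp_pos: [0.5131, 0.1889, 0.0928]
ee_rot: [[-0.992, 0.127, 0.004], [0.127, 0.992, 0.002], [-0.004, 0.003, -1.0]]
wrist_force: [4.9, 0.6, 0.9]
width: 0.0176
```

```bash
python3 - <<'E'
from h import *
togo([.511,.1885,.092],4.5)
n="side"
p,d=grab_frame(n); a=cv2.resize(p[180:340,130:270,::-1],None,fx=3.7,fy=3.7,interpolation=cv2.INTER_CUBIC); cv2.imwrite('pics/s8c.png',a)
E
```

```text
t 11.33 tcp [0.5131 0.1889 0.0928] yaw_y 82.68 F [4.9 0.6 0.9] tau [ 0.33 -1.42  0.09] w 0.0176 q6 -2.35
tool shift [ 0.002  -0.0006  0.0007] twist 1.3645
```

View pics/s8c.png

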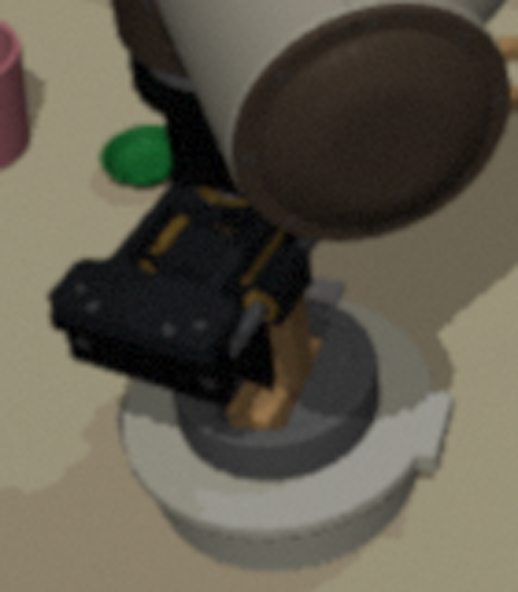

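The tongue tip is now at crop (335,288), about 90° round. I relax the twist slightly, release and rise straight up.

Call:
step_arm:
  travel:
    - [0,0,0]
    - [0,0,0]
    - [0,0,0]
    - [0,0,0]
    - [0,0,0]
    - [0,0,0]
    - [0,0,0]
    - [0,0,0]
  twist: [-0.05,0,0,0,0,0,0,0]
  hand: [0,0,0.045,0.045,0.045,0.045,0.045,0.045]

```text
clock: 12.05
tcp_pos: [0.5109, 0.1875, 0.0917]
ee_rot: [[-0.997, 0.082, -0.001], [0.082, 0.997, -0.001], [0.001, -0.001, -1.0]]
wrist_force: [-0.1, 0.0, 0.1]
width: 0.0431
```

Call:
step_arm:
  travel:
    - [0,0,-0.008]
    - [0,0,-0.015]
    - [0,0,-0.02]
    - [0,0,-0.02]
    - [0,0,-0.02]
    - [0,0,-0.02]
    - [0,0,-0.02]
    - [0,0,0]
  twist: [0,0,0,0,0,0,0,0]
  hand: [0.045,0.045,0.045,0.045,0.045,0.045,0.045,0.045]

```text
clock: 12.72
tcp_pos: [0.5136, 0.1888, 0.2204]
ee_rot: [[-0.997, 0.081, 0.008], [0.081, 0.997, 0.004], [-0.008, 0.005, -1.0]]
wrist_force: [-0.4, -0.2, 1.2]
width: 0.0446
```

```bash
python3 - <<'E'
from h import *
togo([.511,.1885,.092],4.5)
for n in ("side","top"):
    p,d=grab_frame(n); cv2.imwrite(f"pics/{n}9.png",p[:,:,::-1]); np.save(n+"9.npy",d)
    print(n,[(np.round(np.array(r["centre"])*[560,420],1).tolist(),round(r["confidence"],2),np.round(plane_pt(n,np.array(r["centre"])*[560,420],.0565),3)) for r in models.spot_point(n,"tongue")])
p=cv2.imread("pics/side9.png"); cv2.imwrite('pics/s9c.png',cv2.resize(p[180:340,130:290],None,fx=3.7,fy=3.7,interpolation=cv2.INTER_CUBIC))
W=cloud("side",np.load("side9.npy"))
m=(np.hypot(W[...,0]-.511,W[...,1]-.189)<.045)
z=W[...,2][m]; k=W[m][z>.118]; k=k[k[:,2]<.15]; print("key top z",len(k),np.median(k[:,2]),k.mean(0),cv2.minAreaRect((k[:,:2]*1000).astype(np.float32)))
E
```

```text
t 12.72 tcp [0.5136 0.1888 0.2204] yaw_y 85.34 F [-0.4 -0.2  1.2] tau [ 0.01 -0.1  -0.04] w 0.0446 q6 -2.3
tool shift [ 0.0036 -0.0011  0.1283] twist 1.4109
side [([221.3, 258.6], 0.93, array([0.508, 0.11 , 0.056])), ([289.0, 151.1], 0.27, array([ 0.471, -0.268,  0.056]))]
top [([216.5, 157.8], 0.57, array([0.52 , 0.109, 0.056]))]
key top z 282 0.13161725594166757 [0.50621595 0.19533556 0.12954838] ((507.9336242675781, 193.1126708984375), (21.076610565185547, 34.71895217895508), 87.3857421875)
```

View pics/s9c.png

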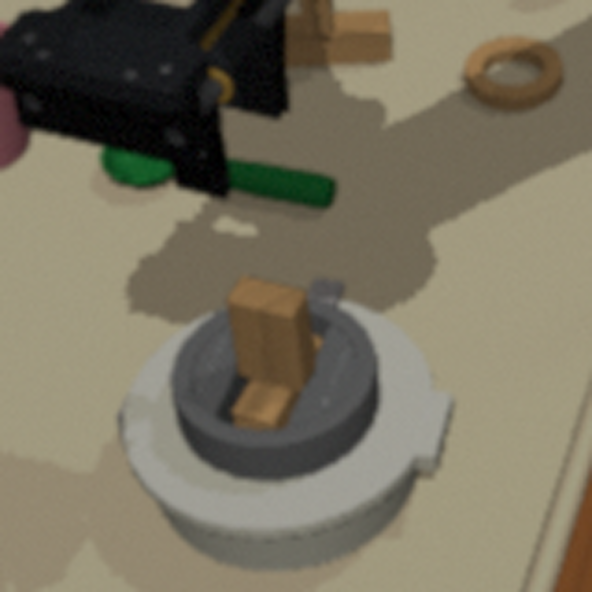

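View pics/side9.png

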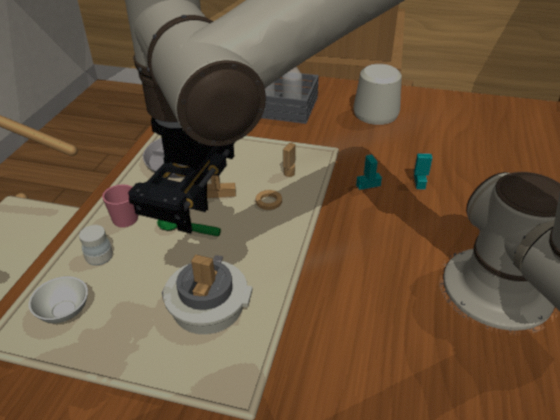

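The key stands fully down and free, with its top at about 0.132 m. The tongue now points to -y, at side (221,259). The other keys are untouched on the tray, so I hand in.

```bash
python3 -c "
from workcell import robot
print(robot.sign_off())"
```

```text
the job is handed in; nothing more can be done
None
```

I stood the 56 mm beech key (`key_mid_grip`) fully down in the slot, turned it about 102° clockwise, backed off about 3° and let go. I handed in at about 13 s on the clock.

What my last checks showed:
- **Drum:** The tongue went from about +4.5° to about -90°, roughly a quarter turn of the drum. Both cameras agree to within about 8° (tip at y ≈ 0.11 m; x ≈ 0.508 from the side, 0.520 from the top). The key turned more than the drum because of about 13° of play in the slot.
- **Key:** It stands upright and free, with its top measured at 0.132 m against about 0.1345 m expected when seated. That 3 mm is within the depth error. On the way down, contact with the slot floor read 7.7 N.
- **Other pieces:** The long and stub keys were never touched; the final side picture shows both on the tray. I left the turquoise look-alikes alone.
- **Robot:** The gripper was about 13 cm above the release height, touching nothing, when I handed in.

**Disagreement:** The top and side cameras differed by 3–4 mm on the drum's y position, so I aimed at the mean. The key went in without sideways force. No other check failed.

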